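Draw out the dryer tray and unload the slide cassette

ROBOT

A 7-joint arm with a two-finger parallel gripper is mounted at the origin on the work surface. World frame = base frame: x ahead of the robot, y to its left, z up, the work surface at z = 0. Lengths are in m, angles in rad, forces in N, time in s.
With the tool pointing down it reaches from about 0.425 to 0.875 m from the base axis. Payload 4.7 kg.
Tool frame: the origin (TCP) lies at the very end of the fingers, on their centre line; the grasp point (between the pads) lies ctrl.pinch_z behind it (ctrl.pinch_z is the distance from the TCP to the grasp point, in m); x points along the fingers, y is the direction in which the jaws open and shut, and the axes are right-handed (so a half turn about x gives the same grasp; the last joint's range is limited). The gripper opens to 87 mm and grips with 3 to 60 N. Pads are 19 mm wide; open, the fingers measure 117 mm over their backs; the gripper's body (75 mm by 190 mm) begins 51 mm behind the grasp point.
Start: joints at [-1.234, 0.321, -0.07, 1.45, 0.023, 1.371, -0.057], TCP at [0.206, 0.616, 0.223] pointing down, gripper open.
Joint ranges: [-2.86, 2.86], [-0.3, 2.09], [-1.38, 1.24], [0.06, 2.45], [-1.56, 4.7], [0.09, 2.05], [-2.69, 2.69]. Speed limits (rad/s): [2.57, 2.57, 3.14, 3.14, 3.14, 3.14, 3.14].

INTERFACE

Orientations are given as a rotation vector (axis times angle).
In Python, from bench import get_state, get_image, camera_info, order, ctrl gives the robot as it stands.
- The arm moves only by the tool jog_arm, never from a script. Its arguments are lists of equal length, an entry for each row: "claw": the finger opening in mm, from 0 to 87; "xyz": the shift along the tool's x, y, z in mm, a list of three; "roll": the turn about the tool's x in degrees. In form: {"claw": [claw, ...], "xyz": [[tx, ty, tz], ...], "roll": [roll, ...]}. A call has 1 to 5 rows; each row is the pose to reach, as a shift and turn from the pose measured when the call began, along the tool's axes at that moment; what a row does not reach only later rows make up. A row lasts 1/10 s, in which the tool goes at most 50 mm and 8.59 degrees, less where a joint would pass 70% of its speed; a pose out of reach is approached as far as the arm can. A call with a gripper value outside its range is refused whole. The fingers move at their own pace and stop on an object; "force" is the grip in N (left out, the last holds). Time passes only in rows, so rows that repeat a pose let the fingers close. It gives the time, the measured TCP pose, the force and the opening at its end, in the units of the state.
- get_state(): the state, without advancing time (a new reading comes with each control period).
- get_image(name): name is "scene" or "top"; returns (picture, depth): 384x512x3 uint8, red, green, blue; 384x512 float32, m along the optical axis (not along the pixel's ray), 0 where there is no reading.
- camera_info(name): a dict with "intrinsics" (3x3 intrinsics, pixels), "rvec" (rotation vector, rad) and "tvec" (3), from world to camera coordinates, as OpenCV has them. Camera axes: x right, y down, z forward; pixel columns grow to the right and rows downward; lengths in m; the calibration is good to about 2 mm. A picture is of the moment at which its call begins. camera_info takes no time and is no camera call.
- order.close_job(): hands the job in, once; it reports no verdict.
The state is a dict: "time": time; "joint_positions": joint angles; "qd": joint speeds; "joint_torque": joint torques, N m; "position": TCP position; "tool_rot": TCP orientation; "ft_force": force on the tool from outside, world axes, zero at the start; "torque": the same for the moment, N m; "grip_width": opening from 0.0 (shut) to 1.0 (fully open).
Only numpy, scipy, OpenCV 4.12 (cv2) and the standard library are available. Lean on these libraries where they do the work, as an engineer would, in place of code of your own. Each camera call takes 0.05 s, during which the arm holds its last target. There are 200 camera calls.

TASK

Press lightly on the bare front part of the flat tray in the slide dryer and drag it back by friction, out from under the clear tunnel, until it is fully home against the front stop. Only then lift the slide cassette out of the tray and stand it upright on the floor of the shallow steel dish, setting it down before you let go. Press gently, as the thin tray must not be bent, leave the tray fully out, and do not disturb the other things on the bench.

Things in the scene. Friction and masses are not known exactly. Their poses are not given: they have to be found in the camera images.
- dryer: White bench slide dryer, fixed, on levelling feet: its underside stands 0 to 12 above the bench. Origin on its underside, below the front edge of its clear tunnel, on the centre line; x to its back (away from the robot), z up. Bed x = -250 to 140; side rails' inner faces y = +-58, outer +-75, tops z = 36. Clear tunnel x = 0 to 140, inside to z = 85, top z = 91. Housing x = 140 to 240, 170 wide, top z = 96.
- dryer_stop (a point): Middle of the top rear edge of the steel stop across the front of the bed, 36 above the dryer's underside, 243 in front of the dryer's origin. The bar is 7 thick, 116 wide. The tray's front edge comes up to it when fully home.
- tray (a joint): How far the tray is drawn out towards the front stop, along the dryer's -x (m): 0 fully in, 0.120 fully home against the stop. It starts 0 to 0.015 out. The tray runs in guides that drag with 2 to 3 N; it stays where left and does not give vertically. The guides are not quite level: the tray, itself level, rises evenly by some 2 to 4 mm on its way out.
- tray_press (a point): Middle of the bare front part of the tray, on its top face (29.5 above the dryer's underside when fully in); moves with it. Axes as the dryer's. The tray is a flat aluminium plate, 240 (x) by 112 (y), no handle, below the rail tops, so it cannot be gripped. Bare 50 ahead of and 60 behind this point. It bends above 18 N of finger contact: never exceed that. A press of 7 to 10 N is enough to drag it.
- tray_nest (a point): Middle of the cassette's nest, on the tray's upper face, 115 behind tray_press in the dryer's x; moves with the tray. The nest is a rim 4 high around a 76 by 34 space (3 clearance all round the cassette).
- cassette_mid (a point): Centre of the slide cassette, half-way up: an upright grey plastic block, 70 long (x) by 28 wide (y) by 46 high (z), 0.12 kg, loose in the tray's nest with its length along the dryer. At the start it is under the tunnel. Take it across its 28 width, in its upper half, once the tray is fully out; do not touch it before.
- dish_in (a point): Centre of the upper face of the floor of the shallow steel dish, fixed to the bench to the left or right of the dryer; outside 170 (x) by 150 (y), wall 3 thick, floor 3 above the bench, rim 14 above the bench. Axes are the dish's own.
- tissues: Bystander: white card tissue box 120 x 120 x 100 high, on the other side of the dryer from the dish; origin under its centre.
- tape: Bystander: roll of tape lying flat, 64 across, 19 high; origin under its centre.
- reagent: Bystander: amber bottle, 56 across, 120 high; origin under its centre.

How it is judged:
On the way, in this order (a step that is already met when the one before it is completed fails the run):
1. the tray is drawn out fully home against the stop (within 4 mm), with the cassette still in its nest (value of joint tray above 0.116 m and distance between cassette_mid and tray_nest below 0.03 m), for 0.2 s.
2. the cassette is lifted clear of its nest (z of cassette_mid in the frame of tray_nest above 0.04 m), for 0.1 s.
At the end, for the whole second after the job is handed in: The tray is still out against its stop (within 6 mm of the full 120 mm) and the cassette stands upright (within 0.1 rad) and still on the floor of the dish (its centre 20 to 26.5 mm above the floor and within 55 mm of the dish's middle), released (value of joint tray above 0.114 m and horizontal distance between cassette_mid and dish_in below 0.055 m and z of cassette_mid in the frame of dish_in between 0.02 and 0.0265 m and angle between cassette_mid's own z axis and vertical below 0.1 rad and linear speed of cassette below 0.01 m/s); the robot touches nothing.
It fails at once if the fingers load the tray with more than 18 N (contact force between the fingers and tray above 18 N).
It fails at once if the cassette is touched before the tray is fully out (contact force between the fingers and cassette above 1 N and value of joint tray below 0.112 m).
It fails at once if the cassette is let go more than 10 mm above the floor of the dish (contact force between the fingers and cassette below 0.05 N and horizontal distance between cassette_mid and dish_in below 0.08 m and z of cassette_mid in the frame of dish_in above 0.033 m).
It fails at once if a bystander is moved more than 20 mm (distance of any of tissues, tape, reagent from where it was at the start of the episode above 0.02 m).
It also fails if it takes over 72 s, if anything falls off the work surface, if the arm or the gripper's body presses on something with over 40 N, if the wrist force passes 120 N, or if a joint passes its speed limit or range.

## Working session

There is one attempt and no reset: what is moved stays moved. The work goes in short steps, Python scripts to look and compute and a tool call to move; the robot and the scene stay as the last step left them, time stands still between calls to the robot, and variables do not carry over. Pictures are saved under pics/ and viewed, about 8 in all and at most 12, crops included, and the job is handed in when it is done.

Besides the shell and the picture viewer there is one more tool, called after "Call:" as name(argument=value, ...), one argument or row to a line, values as JSON. jog_arm: Moves the arm, as the interface text tells. Its arguments: {"type":"object","properties":{"claw":{"type":"array"},"xyz":{"type":"array"},"roll":{"type":"array"},"force":{"type":"number"}},"required":["claw","xyz","roll"]}

```bash
mkdir -p pics; cat > h.py <<'E'
import numpy as np,cv2
from bench import *
from scipy.spatial.transform import Rotation as R
def cam(n):
    c=camera_info(n);return np.array(c["intrinsics"]).reshape(3,3),cv2.Rodrigues(np.array(c["rvec"],float))[0],np.array(c["tvec"],float).ravel()
def snap(n):
    p,d=get_image(n);np.savez(f"{n}.npz",p=p,d=d);return p,d
def cloud(n,d):
    K,Rm,t=cam(n);v,u=np.indices(d.shape)
    P=np.stack([(u-K[0,2])/K[0,0]*d,(v-K[1,2])/K[1,1]*d,d],-1)
    W=(P-t)@Rm;W[d==0]=np.nan;return W
def onplane(n,u,v,z):
    K,Rm,t=cam(n);r=Rm.T@np.linalg.solve(K,[u,v,1]);c=-Rm.T@t;return c+r*(z-c[2])/r[2]
def save(p,f,s=1.5):cv2.imwrite("pics/"+f,cv2.cvtColor(cv2.resize(p,None,fx=s,fy=s,interpolation=cv2.INTER_CUBIC),cv2.COLOR_RGB2BGR))
E
python3 - <<'E'
from h import *
for n in("scene","top"):
    p,d=snap(n);save(p,n+"1.png");K,Rm,t=cam(n);print(n,-Rm.T@t,Rm[2],K[0,0])
s=get_state();print({k:np.round(v,3) for k,v in s.items()},ctrl.pinch_z);print(R.from_rotvec(s["tool_rot"]).as_matrix().round(3))
E
```

```text
scene [ 1.14976373 -0.0969559   0.54724776] [-0.76455734  0.11610174 -0.63401298] 382.6055945835137
top [ 4.13358606e-01 -2.94558947e-04  8.58949435e-01] [ 0.18766923 -0.00767314 -0.98220231] 388.96219810225665
{'time': np.float64(0.1), 'joint_positions': array([-1.234,  0.322, -0.07 ,  1.452,  0.023,  1.371, -0.057]), 'qd': array([-0.001, -0.001, -0.   , -0.002,  0.   , -0.001,  0.001]), 'joint_torque': array([-0.0000e+00, -4.9257e+01, -4.0600e-01, -3.1340e+01, -6.4000e-02,
        3.9000e-02,  0.0000e+00]), 'position': array([0.206, 0.616, 0.222]), 'tool_rot': array([ 0.252,  1.556, -0.255]), 'ft_force': array([-0.076,  0.067,  0.503]), 'torque': array([-0.021, -0.033, -0.006]), 'grip_width': np.float64(1.004)} 0.0187
[[-0.     0.317  0.948]
 [-0.002  0.948 -0.317]
 [-1.    -0.002  0.   ]]
```

View pics/top1.png

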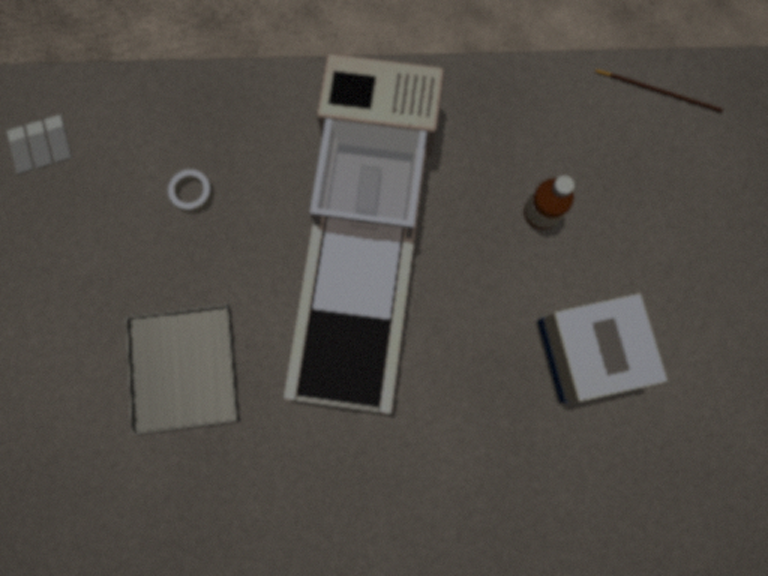

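View pics/scene1.png

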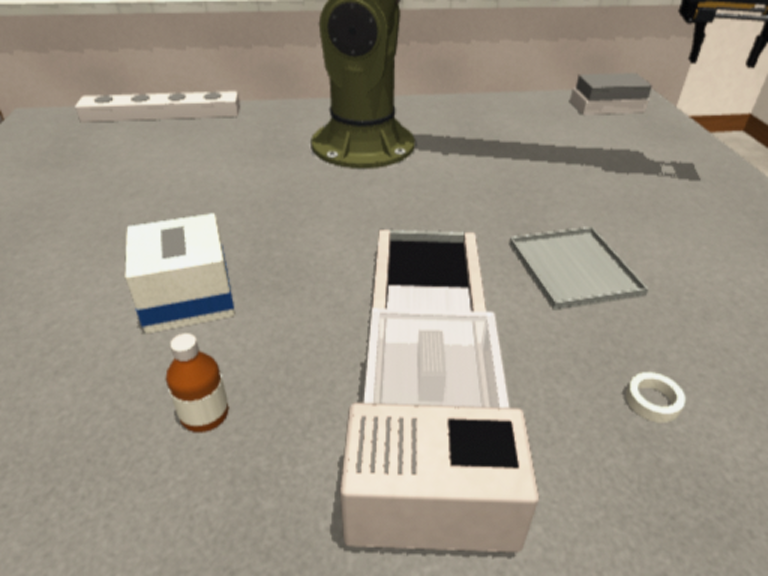

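The top view shows the dryer in the middle: front corners (286,399) and (394,412), the tray's white front part between v≈235 and 315, and the cassette under the tunnel at about (369,188). The dish is on the left at (183,369), the tissue box and bottle are on the right, and the tape is at (189,190). The arm is out of view.

```bash
python3 - <<'E'
from h import *
z=np.load("top.npz");W=cloud("top",z["d"])
def med(u,v,r=3):
    u,v=int(u/1.5),int(v/1.5);return np.nanmedian(W[v-r:v+r+1,u-r:u+r+1].reshape(-1,3),0).round(4)
for n,u,v,r in [("bench",260,480,6),("benchR",470,330,5),("housing",380,70,4),("housing2",380,115,2),("railL",303,320,1),("railR",402,320,1),("railLf",294,380,1),("railRf",391,385,1),("tray",352,275,8),("tray2",355,300,4),("bed",345,360,8),("dish",183,369,10),("tunneltop",370,150,3),("cass",369,185,2)]:
    print(n,med(u,v,r))
for n,u,v,zz in [("fl",286,399,.042),("fr",394,412,.042),("hbl",328,56,.102),("hbr",443,68,.102),("hfr",437,130,.102),("hfl",318,118,.102),("tunFL",311,213,.097),("tunFR",414,223,.097),("trayFL",311,311,.035),("trayFR",391,319,.035),("d1",129,318,.014),("d2",229,307,.014),("d3",238,421,.014),("d4",135,432,.014)]:
    print(n,onplane("top",u/1.5,v/1.5,zz).round(4))
p=z["p"];save(p[130:290,170:300],"topc.png",4.6)
z=np.load("scene.npz");p=z["p"];save(p[140:290,230:350],"scc.png",4)
E
```

```text
bench [ 0.3129  0.1762 -0.0004]
benchR [ 5.176e-01 -1.319e-01 -5.000e-04]
housing [ 0.879  -0.0085  0.1068]
housing2 [ 0.8107 -0.0067  0.1074]
railL [0.533  0.1083 0.0471]
railR [ 0.5296 -0.0308  0.0453]
railLf [0.45   0.1207 0.0471]
railRf [ 0.4402 -0.0113  0.0472]
tray [0.5974 0.0401 0.0404]
tray2 [0.5602 0.0365 0.0401]
bed [0.4761 0.0511 0.0317]
dish [0.4715 0.2889 0.0029]
tunneltop [0.7593 0.0092 0.1023]
cass [0.7092 0.0104 0.1018]
fl [0.4239 0.1324 0.042 ]
fr [ 0.4023 -0.0157  0.042 ]
hbl [0.9048 0.0647 0.102 ]
hbr [ 0.8817 -0.0991  0.102 ]
hfr [ 0.7869 -0.0863  0.102 ]
hfl [0.8093 0.0796 0.102 ]
tunFL [0.6721 0.0905 0.097 ]
tunFR [ 0.6542 -0.0496  0.097 ]
trayFL [0.5468 0.0984 0.035 ]
trayFR [ 0.5322 -0.0155  0.035 ]
d1 [0.5469 0.3666 0.014 ]
d2 [0.5593 0.221  0.014 ]
d3 [0.3955 0.2046 0.014 ]
d4 [0.3843 0.3493 0.014 ]
```

View pics/topc.png

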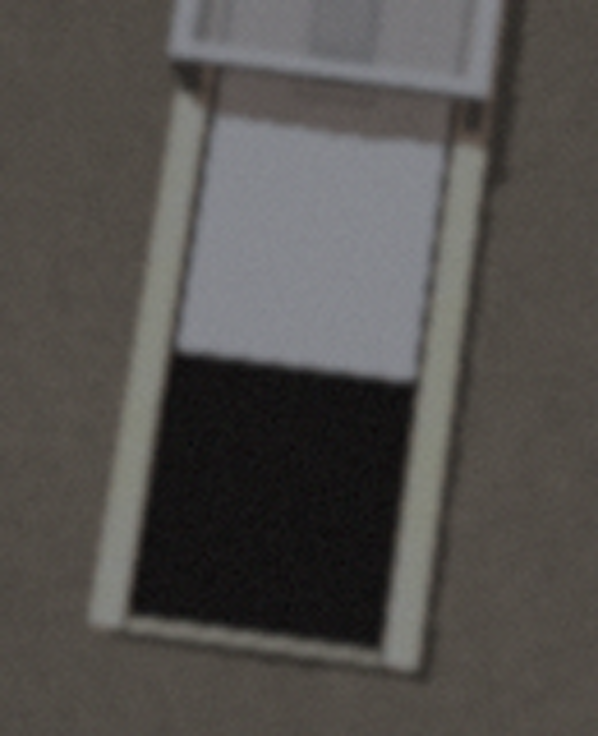

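View pics/scc.png

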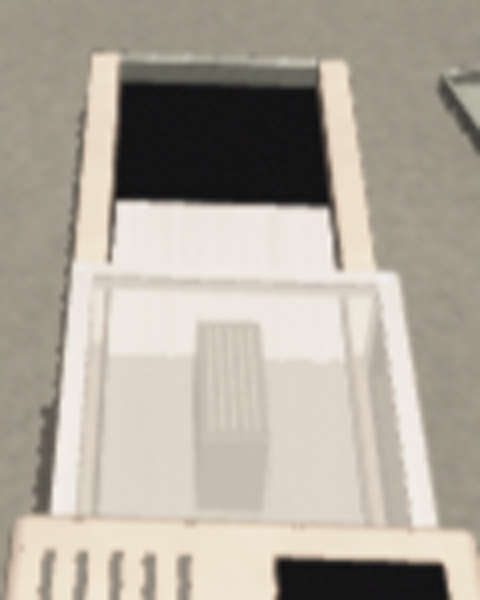

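The crop shows the front outer rail corners at (90,627) and (420,670), the tray's front edge from (177,354) to (415,381), and the tunnel's front top edge from (170,52) to (490,97). The scene crop shows the cassette upright under the tunnel. Next I'll fit the dryer pose.

```bash
cat > fit.py <<'E'
from h import *
from scipy.optimize import least_squares
H=.011
c=lambda u,v:((u+.5)/4.6-.5+170,(v+.5)/4.6-.5+130)
t=lambda u,v:((u+.5)/1.5-.5,(v+.5)/1.5-.5)
obs=[(c(90,627),(-250,75,36)),(c(420,670),(-250,-75,36)),(t(328,56),(240,85,96)),(t(443,68),(240,-85,96)),(t(437,130),(140,-85,96)),(t(318,118),(140,85,96)),(c(170,52),(0,75,91)),(c(490,97),(0,-75,91))]
P=np.array([onplane("top",*uv,m[2]/1e3+H)[:2] for uv,m in obs]);M=np.array([m[:2] for _,m in obs])/1e3
f=lambda q:M@np.array([[np.cos(q[2]),np.sin(q[2])],[-np.sin(q[2]),np.cos(q[2])]])+q[:2]
r=least_squares(lambda q:(f(q)-P).ravel(),[.66,.02,-.13],loss="soft_l1",f_scale=.003)
q=r.x
def todry(p):
    d=np.array(p)[:2]-q[:2];return d@np.array([[np.cos(q[2]),-np.sin(q[2])],[np.sin(q[2]),np.cos(q[2])]])
def toworld(x,y):return f(q) if 0 else np.array([x,y])@np.array([[np.cos(q[2]),np.sin(q[2])],[-np.sin(q[2]),np.cos(q[2])]])+q[:2]
E
python3 - <<'E'
from fit import *
print(q,np.degrees(q[2]));print(((f(q)-P)*1e3).round(1))
for uv in [(177,354),(415,381),(296,367)]:
    print("trayfront",todry(onplane("top",*c(*uv),.0405)).round(4))
W=cloud("top",np.load("top.npz")["d"])
# dish
D=np.array([[.085,.075],[.085,-.075],[-.085,-.075],[-.085,.075]])
print("dish", np.mean([onplane("top",*t(*u),.014) for u in [(129,318),(229,307),(238,421),(135,432)]],0))
# depth checks of tray
for x in(-.11,-.09,-.07,-.05,-.03):
    w=toworld(x,0);m=np.hypot(W[...,0]-w[0],W[...,1]-w[1])<.012;print(x,w,np.nanmedian(W[...,2][m]))
for x,y in[(-.2,.066),(-.1,.066),(-.2,-.066),(-.1,-.066)]:
    w=toworld(x,y);m=np.hypot(W[...,0]-w[0],W[...,1]-w[1])<.006;print(x,y,np.nanmedian(W[...,2][m]))
E
```

```text
[ 0.65841054  0.02075626 -0.1621177 ] -9.288659739282448
[[-0.3  0.5]
 [-1.7 -0.9]
 [ 7.1  1.3]
 [ 2.5 -3.8]
 [-2.  -0.3]
 [ 3.2  2.7]
 [-2.3  3.4]
 [-2.  -3.9]]
trayfront [-0.1216  0.0565]
trayfront [-0.1193 -0.0544]
trayfront [-0.1202  0.001 ]
dish [0.4718718  0.28574793 0.014     ]
-0.11 [0.54985289 0.03851119] 0.040197179214027406
-0.09 [0.56959065 0.03528302] 0.0402264960452374
-0.07 [0.5893284  0.03205485] 0.040306689970137456
-0.05 [0.60906615 0.02882668] 0.040201906980412996
-0.03 [0.62880391 0.02559851] 0.04058830744013814
-0.2 0.066 0.04657400378156648
-0.1 0.066 0.047446036674130124
-0.2 -0.066 0.04659806342157036
-0.1 -0.066 0.04695448081310731
```

```bash
python3 - <<'E'
from fit import *
for n,a,b,z in [("Lout",(90,627),(172,140),.047),("Lin",(130,618),(205,110),.047),("Rout",(420,670),(488,145),.047),("trayL",(177,354),(217,118),.0405),("trayR",(415,381),(447,140),.0405)]:
    A=onplane("top",*c(*a),z);B=onplane("top",*c(*b),z);d=B-A;print(n,np.degrees(np.arctan2(d[1],d[0])),todry(A).round(4),todry(B).round(4))
# housing top points from depth: fit min-area rect
W=cloud("top",np.load("top.npz")["d"]).reshape(-1,3)
m=(abs(W[:,2]-.107)<.006)&(abs(W[:,1])<.13)&(W[:,0]>.7)
r=cv2.minAreaRect(W[m][:,:2].astype(np.float32));print("housing",m.sum(),r,cv2.boxPoints(r).round(3).tolist())
m=(abs(W[:,2]-.046)<.012)&(abs(W[:,1]-.05)<.12)&(W[:,0]>.35)&(W[:,0]<.6)
r=cv2.minAreaRect(W[m][:,:2].astype(np.float32));print("bed",r)
E
```

```text
Lout -9.459817183156847 [-0.2496  0.0746] [-0.0223  0.0739]
Lin -8.501661065319924 [-0.2433  0.0575] [-0.0057  0.0608]
Rout -9.223476686583256 [-0.2485 -0.0738] [-0.0046 -0.0736]
trayL -9.763881323178792 [-0.1216  0.0565] [-0.007   0.0555]
trayR -9.153872746635113 [-0.1193 -0.0544] [-0.003  -0.0541]
housing 5786 ((0.7925711870193481, -0.000925011932849884), (0.16983197629451752, 0.20770606398582458), 80.90770721435547) [[0.6769999861717224, -0.06800000369548798], [0.8820000290870667, -0.10100000351667404], [0.9089999794960022, 0.06700000166893005], [0.703000009059906, 0.0989999994635582]]
bed ((0.5112755298614502, 0.045846834778785706), (0.15024197101593018, 0.2014695405960083), 80.61927795410156)
```

```bash
cat >> fit.py <<'E'
def delta(wx,wy,wz,yaw=q[2]):
    s=get_state();Rm=R.from_rotvec(s["tool_rot"]).as_matrix();p=np.array(s["position"])
    d=Rm.T@(np.array([wx,wy,wz])-p)*1e3
    y=np.array([-np.sin(yaw),np.cos(yaw),0]);e=Rm.T@y
    print("t",round(float(s["time"]),2),"pos",p.round(4),"dry",todry(p).round(4),"delta",d.round(1),"roll",np.degrees(np.arctan2(e[2],e[1])).round(2),"F",np.array(s["ft_force"]).round(2),"grip",round(float(s["grip_width"]),3))
E
python3 - <<'E'
from fit import *
delta(*toworld(-.075,0),.15)
E
```

```text
t 0.1 pos [0.2061 0.616  0.2216] dry [-0.5424  0.5144] delta [  72.4 -432.9  543.7] roll -9.2 F [-0.08  0.07  0.5 ] grip 1.004
```

Call:
jog_arm(
  claw=[0, 0, 0, 0, 0],
  xyz=[
    [0, -30, 38],
    [0, -60, 76],
    [0, -91, 114],
    [0, -122, 152],
    [0, -152, 190],
  ],
  roll=[-2, -4, -6, -8, -9.3],
)

```text
time: 0.6
position: [0.3387, 0.4094, 0.2215]
tool_rot: [0.123, 1.568, -0.127]
ft_force: [0.6, 0.7, 0.4]
grip_width: 0.628
```

```bash
python3 - <<'E'
from fit import *
delta(*toworld(-.075,0),.15)
E
```

```text
t 0.6 pos [0.3387 0.4094 0.2215] dry [-0.3782  0.332 ] delta [  72.1 -332.7  302.3] roll 0.16 F [0.62 0.68 0.39] grip 0.628
```

Call:
jog_arm(
  claw=[0, 0, 0, 0, 0],
  xyz=[
    [0, -33, 30],
    [0, -66, 60],
    [0, -100, 91],
    [0, -133, 121],
    [0, -166, 151],
  ],
  roll=[0, 0, 0, 0, 0],
)

```text
time: 1.1
position: [0.462, 0.2197, 0.2216]
tool_rot: [0.123, 1.568, -0.127]
ft_force: [-0.1, 0.4, 0.8]
grip_width: 0.173
```

Call:
jog_arm(
  claw=[0, 0, 0, 0, 0],
  xyz=[
    [0, -33, 30],
    [0, -66, 60],
    [0, -100, 91],
    [0, -133, 121],
    [0, -166, 151],
  ],
  roll=[0, 0, 0, 0, 0],
)

```text
time: 1.6
position: [0.5853, 0.0303, 0.2216]
tool_rot: [0.123, 1.568, -0.127]
ft_force: [0.9, 0.5, -0.7]
grip_width: 0.005
```

```bash
python3 - <<'E'
from fit import *
delta(*toworld(-.075,0),.06)
E
```

```text
t 1.6 pos [0.5853 0.0303 0.2216] dry [-0.0737 -0.0024] delta [161.6   2.7  -1.1] roll 0.17 F [ 0.91  0.47 -0.67] grip 0.005
```

Call:
jog_arm(
  claw=[0, 0, 0, 0, 0],
  xyz=[
    [40, 1, 0],
    [80, 2, -1],
    [120, 3, -1],
    [155, 3, -1],
    [165, 3, -1],
  ],
  roll=[0, 0, 0, 0, 0],
)

```text
time: 2.1
position: [0.5809, 0.0329, 0.0521]
tool_rot: [0.122, 1.576, -0.128]
ft_force: [-1.4, -0.2, -0.5]
grip_width: 0.002
```

Call:
jog_arm(
  claw=[0, 0, 0, 0, 0],
  xyz=[
    [3, 0, 0],
    [6, 0, 0],
    [9, 0, 0],
    [11, 0, 0],
    [11, 0, 0],
  ],
  roll=[0, 0, 0, 0, 0],
)

```text
time: 2.6
position: [0.5814, 0.0329, 0.0419]
tool_rot: [0.122, 1.575, -0.128]
ft_force: [-0.7, -0.7, -0.4]
grip_width: 0.002
```

```bash
python3 - <<'E'
from fit import *
delta(*toworld(-.075,0),.0405)
E
```

```text
t 2.6 pos [0.5814 0.0329 0.0419] dry [-0.078  -0.0004] delta [1.4 0.4 3. ] roll 0.18 F [-0.74 -0.7  -0.4 ] grip 0.002
```

Call:
jog_arm(
  claw=[0, 0, 0, 0, 0],
  xyz=[
    [0.4, 0, 0],
    [0.8, 0, 0],
    [1.2, 0, 0],
    [1.5, 0, 0],
    [1.5, 0, 0],
  ],
  roll=[0, 0, 0, 0, 0],
)

```text
time: 3.1
position: [0.5817, 0.033, 0.0412]
tool_rot: [0.123, 1.574, -0.128]
ft_force: [-1.3, -0.7, 4.6]
grip_width: 0.005
```

Call:
jog_arm(
  claw=[0, 0, 0, 0, 0],
  xyz=[
    [0.4, 0, 0],
    [0.7, 0, 0],
    [0.7, 0, 0],
    [0.7, 0, 0],
    [0.7, 0, 0],
  ],
  roll=[0, 0, 0, 0, 0],
)

```text
time: 3.6
position: [0.5819, 0.0329, 0.0411]
tool_rot: [0.123, 1.574, -0.127]
ft_force: [-1.8, 0.0, 6.9]
grip_width: 0.009
```

Call:
jog_arm(
  claw=[0, 0, 0, 0, 0],
  xyz=[
    [0.8, 0, 0],
    [0.8, 0, -1],
    [0.8, 0, -3],
    [0.8, 0, -5],
    [0.7, 0, -7],
  ],
  roll=[0, 0, 0, 0, 0],
)

```text
time: 4.1
position: [0.5762, 0.034, 0.0412]
tool_rot: [0.123, 1.571, -0.127]
ft_force: [3.1, -0.7, 5.0]
grip_width: 0.007
```

Call:
jog_arm(
  claw=[0, 0, 0, 0, 0],
  xyz=[
    [1, 0, 0],
    [1.2, 0, -1],
    [1.2, 0, -3],
    [1.2, 0, -6],
    [1.1, 0, -9],
  ],
  roll=[0, 0, 0, 0, 0],
)

```text
time: 4.6
position: [0.5687, 0.0352, 0.0414]
tool_rot: [0.123, 1.568, -0.127]
ft_force: [2.2, -0.3, 7.9]
grip_width: 0.005
```

```bash
cat > tf.py <<'E'
from fit import *
# tray front edge: brightness profile along dryer x at several y (top camera), at tray height
p,d=snap("top");g=cv2.cvtColor(p,cv2.COLOR_RGB2GRAY).astype(float)
K,Rm,t=cam("top")
X=np.arange(-.25,-.06,.0005)
for y in(-.045,-.038,.038,.045):
    W=np.array([[*toworld(x,y),.041] for x in X]);C=W@Rm.T+t;uv=C@K.T;uv=(uv[:,:2]/uv[:,2:]).astype(np.float32)
    pr=cv2.remap(g.astype(np.float32),uv[None,:,0],uv[None,:,1],cv2.INTER_LINEAR)[0]
    gr=np.gradient(cv2.GaussianBlur(pr[None],(0,0),4)[0]);m=X>-.236;i=np.argmax(np.where(m,gr,-9));print(y,"edge",X[i].round(4),gr[i].round(2),end="; ")
print()
s=get_state();print("tcp dry",todry(s["position"]).round(4),s["position"][2],np.round(s["ft_force"],1))
E
python3 tf.py
```

```text
-0.045 edge -0.105 1.19; -0.038 edge -0.153 0.28; 0.038 edge -0.1705 0.42; 0.045 edge -0.135 0.3; 
tcp dry [-0.0914 -0.0002] 0.04140557451285993 [ 0.9 -1.1  7.3]
```

```bash
python3 - <<'E'
from h import *
p,d=snap("top");q,d=snap("scene");save(np.hstack([p[130:290,150:310],q[110:270,210:370]]),"drag.png",2.5)
E
```

```text
(no output)
```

View pics/drag.png

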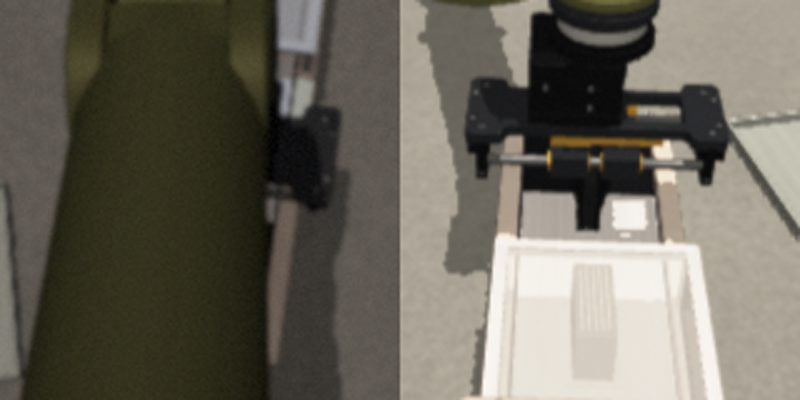

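The tray is following: the cassette in the scene view has moved about 5 px towards the robot, and Fx is about 2–3 N. I'll keep dragging.

Call:
jog_arm(
  claw=[0, 0, 0, 0, 0],
  xyz=[
    [1.2, 0, -3],
    [1.2, 0, -6],
    [1.1, 0, -10],
    [1.0, 0, -14],
    [0.9, 0, -17],
  ],
  roll=[0, 0, 0, 0, 0],
)

```text
time: 5.25
position: [0.5527, 0.0379, 0.0418]
tool_rot: [0.124, 1.566, -0.127]
ft_force: [2.6, -1.4, 7.5]
grip_width: 0.005
```

Call:
jog_arm(
  claw=[0, 0, 0, 0, 0],
  xyz=[
    [1.2, 0, -3],
    [1.2, 0, -6],
    [1.1, 0, -10],
    [1.0, 0, -14],
    [1.0, 0, -17],
  ],
  roll=[0, 0, 0, 0, 0],
)

```text
time: 5.75
position: [0.5375, 0.0404, 0.0422]
tool_rot: [0.124, 1.562, -0.126]
ft_force: [2.9, -2.3, 8.7]
grip_width: 0.007
```

Call:
jog_arm(
  claw=[0, 0, 0, 0, 0],
  xyz=[
    [1.2, 0, -3],
    [1.2, 0, -6],
    [1.1, 0, -10],
    [1.0, 0, -14],
    [0.9, 0, -17],
  ],
  roll=[0, 0, 0, 0, 0],
)

```text
time: 6.25
position: [0.5222, 0.0429, 0.0425]
tool_rot: [0.125, 1.559, -0.126]
ft_force: [3.0, -1.3, 8.8]
grip_width: 0.006
```

Call:
jog_arm(
  claw=[0, 0, 0, 0, 0],
  xyz=[
    [1.2, 0, -3],
    [1.2, 0, -6],
    [1.1, 0, -10],
    [1.0, 0, -14],
    [0.9, 0, -17],
  ],
  roll=[0, 0, 0, 0, 0],
)

```text
time: 6.75
position: [0.5071, 0.0454, 0.043]
tool_rot: [0.125, 1.555, -0.126]
ft_force: [3.1, -1.7, 9.4]
grip_width: 0.006
```

```bash
python3 - <<'E'
from fit import *
delta(*toworld(-.195,0),.043)
print(R.from_rotvec(get_state()["tool_rot"]).as_matrix().round(3))
p,d=snap("scene");save(p[110:300,200:390],"drag2.png",3)
E
```

```text
t 6.75 pos [0.5071 0.0454 0.043 ] dry [-1.533e-01 -1.000e-04] delta [ -0.6   0.2 -41.7] roll 0.13 F [ 3.06 -1.7   9.43] grip 0.006
[[ 0.012  0.159  0.987]
 [-0.001  0.987 -0.159]
 [-1.     0.001  0.012]]
```

View pics/drag2.png

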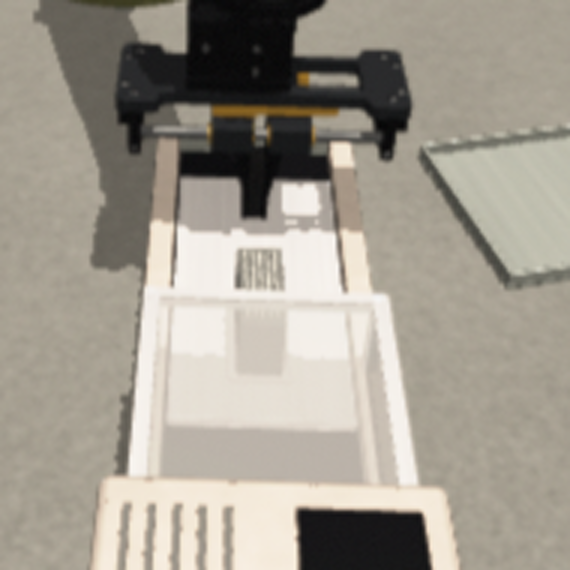

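The cassette is now halfway out past the tunnel's front edge, still standing in its nest. About 45 mm is left.

Call:
jog_arm(
  claw=[0, 0, 0, 0, 0],
  xyz=[
    [1.1, 0, -3],
    [1.0, 0, -6],
    [0.9, 0, -10],
    [0.7, 0, -14],
    [0.5, 0, -17],
  ],
  roll=[0, 0, 0, 0, 0],
)

```text
time: 7.3
position: [0.4911, 0.048, 0.0434]
tool_rot: [0.125, 1.552, -0.125]
ft_force: [2.7, -1.8, 6.2]
grip_width: 0.008
```

Call:
jog_arm(
  claw=[0, 0, 0, 0, 0],
  xyz=[
    [1.1, 0, -3],
    [1.0, 0, -6],
    [0.9, 0, -10],
    [0.7, 0, -14],
    [0.5, 0, -17],
  ],
  roll=[0, 0, 0, 0, 0],
)

```text
time: 7.8
position: [0.4757, 0.0506, 0.0438]
tool_rot: [0.125, 1.549, -0.125]
ft_force: [2.0, -1.2, 8.4]
grip_width: 0.006
```

Call:
jog_arm(
  claw=[0, 0, 0, 0, 0],
  xyz=[
    [1.1, 0, -2],
    [1.0, 0, -4],
    [0.9, 0, -6],
    [0.8, 0, -8],
    [0.8, 0, -9],
  ],
  roll=[0, 0, 0, 0, 0],
)

```text
time: 8.3
position: [0.4682, 0.0518, 0.044]
tool_rot: [0.126, 1.546, -0.124]
ft_force: [2.6, -2.7, 7.7]
grip_width: 0.005
```

Call:
jog_arm(
  claw=[0, 0, 0, 0, 0],
  xyz=[
    [1.1, 0, -1],
    [1.0, 0, -3],
    [0.9, 0, -4],
    [0.9, 0, -5],
    [0.8, 0, -6],
  ],
  roll=[0, 0, 0, 0, 0],
)

```text
time: 8.8
position: [0.4637, 0.0526, 0.0441]
tool_rot: [0.126, 1.543, -0.124]
ft_force: [2.0, -0.7, 7.4]
grip_width: 0.008
```

```bash
python3 - <<'E'
from fit import *
delta(*toworld(-.195,0),.043)
E
```

```text
t 8.8 pos [0.4637 0.0526 0.0441] dry [-0.1973 -0.    ] delta [1.2 0.  2.3] roll 0.14 F [ 2.01 -0.73  7.44] grip 0.008
```

Call:
jog_arm(
  claw=[0, 0, 0, 0, 0],
  xyz=[
    [1.1, 0, -1],
    [1.1, 0, -2],
    [1.0, 0, -4],
    [1.0, 0, -5],
    [1.0, 0, -6],
  ],
  roll=[0, 0, 0, 0, 0],
)

```text
time: 9.3
position: [0.4601, 0.0534, 0.0442]
tool_rot: [0.126, 1.538, -0.123]
ft_force: [5.3, -1.2, 6.6]
grip_width: 0.011
```

Call:
jog_arm(
  claw=[0, 0, 0, 0, 0],
  xyz=[
    [1.1, 0, -1],
    [1.1, 0, -2],
    [1.0, 0, -4],
    [1.0, 0, -5],
    [1.0, 0, -6],
  ],
  roll=[0, 0, 0, 0, 0],
)

```text
time: 9.8
position: [0.4564, 0.0544, 0.0442]
tool_rot: [0.127, 1.534, -0.123]
ft_force: [4.6, -2.1, 5.9]
grip_width: 0.009
```

```bash
python3 - <<'E'
from fit import *
delta(*toworld(-.195,0),.043)
p,d=snap("scene");save(p[90:280,200:390],"drag3.png",3)
E
```

```text
t 9.8 pos [0.4564 0.0544 0.0442] dry [-0.2048  0.0006] delta [ 1.6 -0.7  9.7] roll 0.15 F [ 4.57 -2.09  5.95] grip 0.009
```

View pics/drag3.png

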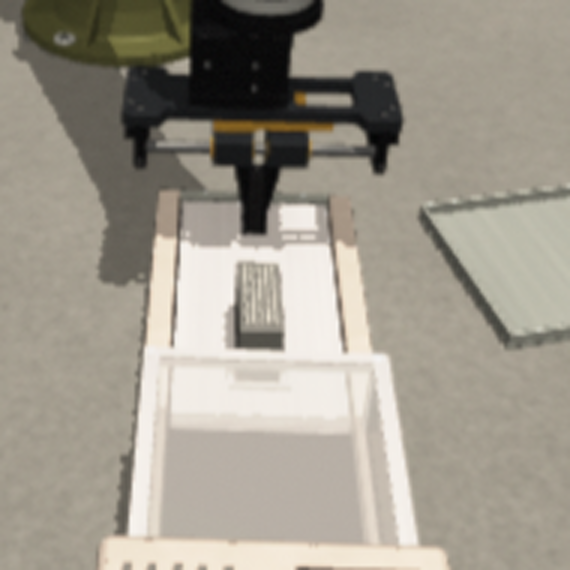

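Fx rose from 2 N to about 5 N and z stopped rising, so the tray is on its stop and the fingers slipped. The picture shows white tray right up to the stop bar, with the cassette clear of the tunnel at about (260,300). I'll lift off and locate the cassette.

Call:
jog_arm(
  claw=[0, 0, 0, 0, 0],
  xyz=[
    [-4, 0, 0],
    [-20, 0, 0],
    [-50, 0, 0],
    [-80, 0, 0],
    [-100, 0, 0],
  ],
  roll=[0, 0, 0, 0, 0],
)

```text
time: 10.35
position: [0.4518, 0.0545, 0.1451]
tool_rot: [0.126, 1.535, -0.122]
ft_force: [0.0, 0.2, 0.1]
grip_width: 0.006
```

```bash
cat > cas.py <<'E'
from fit import *
p,d=snap("scene");W=cloud("scene",d).reshape(-1,3)
D=np.array([todry(w) for w in W]);z=W[:,2]
m=(z>.08)&(z<.1)&(abs(D[:,1])<.03)&(D[:,0]<-.02)&(D[:,0]>-.15)
print("cas top",m.sum(),np.median(z[m]),np.percentile(D[m],[2,50,98],axis=0).round(4).tolist());r=cv2.minAreaRect(D[m].astype(np.float32));print(r)
for x in(-.23,-.22,-.20,-.17,-.14):
    k=(abs(D[:,0]-x)<.006)&(abs(D[:,1])<.04);print("tray",x,k.sum(),np.median(z[k]).round(4))
E
python3 cas.py; python3 -c "
from fit import *
delta(*toworld(-.078,0),.12);print(R.from_rotvec(get_state()['tool_rot']).as_matrix().round(3))"
```

```text
cas top 392 0.08861273569428764 [[-0.098, -0.0123], [-0.0572, 0.001], [-0.0302, 0.0149]]
((-0.06404626369476318, 0.0013824673369526863), (0.07114705443382263, 0.028018100187182426), 0.6888357996940613)
tray -0.23 167 0.0435
tray -0.22 142 0.043
tray -0.2 877 0.2677
tray -0.17 470 0.2278
tray -0.14 82 0.0427
t 10.4 pos [0.4535 0.055  0.1479] dry [-0.2077  0.0007] delta [ 32.4  -1.3 128.6] roll 0.16 F [1.49 1.85 1.43] grip 0.004
[[ 0.036  0.158  0.987]
 [ 0.002  0.987 -0.158]
 [-0.999  0.007  0.035]]
```

The scene depth puts the cassette 14 mm further back than a fully home tray would. I'll swing the arm aside and check from the top camera.

Call:
jog_arm(
  claw=[20, 50, 60, 60, 60],
  xyz=[
    [-20, 50, 0],
    [-40, 100, 0],
    [-40, 150, 0],
    [-40, 200, 0],
    [-40, 250, 0],
  ],
  roll=[0, 0, 0, 0, 0],
)

```text
time: 10.9
position: [0.4889, 0.2942, 0.1885]
tool_rot: [0.126, 1.534, -0.122]
ft_force: [0.0, -0.5, 0.7]
grip_width: 0.372
```

```bash
python3 - <<'E'
from fit import *
p,d=snap("top");save(p[130:290,170:300],"top2.png",4.6)
W=cloud("top",d).reshape(-1,3);D=np.array([todry(w) for w in W]);z=W[:,2]
m=(z>.07)&(z<.1)&(abs(D[:,1])<.03)&(D[:,0]<-.02)&(D[:,0]>-.15)
print(m.sum(),np.median(z[m]),cv2.minAreaRect(D[m].astype(np.float32)))
for a in np.arange(-.25,-.225,.002):
    k=(abs(D[:,0]-a)<.0015)&(abs(D[:,1])<.05);print(round(a,3),k.sum(),np.median(z[k]).round(4),end=" | ")
E
```

```text
497 0.08923811427182525 ((-0.0691591426730156, -0.0007868912070989609), (0.07053206861019135, 0.028240565210580826), 0.8592811822891235)
-0.25 53 0.0456 | -0.248 72 0.0465 | -0.246 72 0.0465 | -0.244 71 0.0464 | -0.242 70 0.0324 | -0.24 69 0.041 | -0.238 72 0.0431 | -0.236 72 0.0432 | -0.234 71 0.0434 | -0.232 73 0.0431 | -0.23 72 0.0427 | -0.228 73 0.043 | -0.226 71 0.0432 |
```

View pics/top2.png

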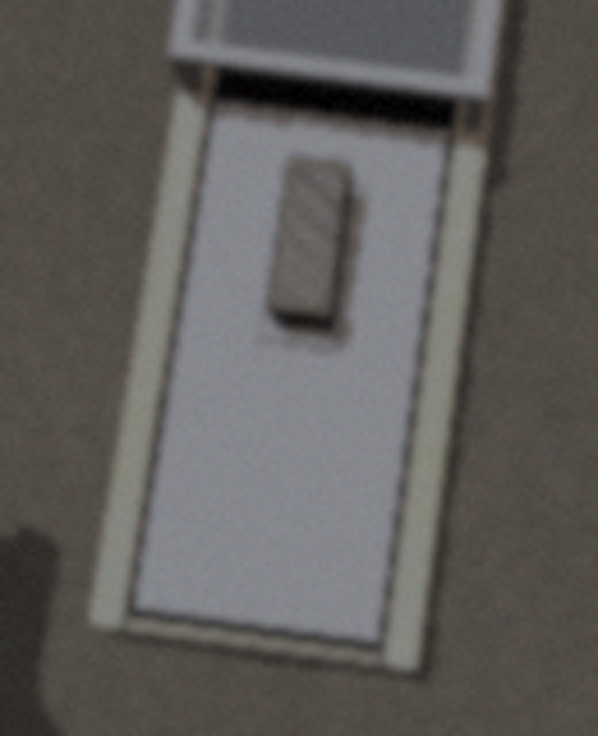

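```bash
python3 - <<'E'
from fit import *
g=cv2.cvtColor(np.load("top.npz")["p"],cv2.COLOR_RGB2GRAY).astype(np.float32)
K,Rm,t=cam("top");X=np.arange(-.256,-.226,.001);S=[]
for y in np.arange(-.045,.046,.01):
    W=np.array([[*toworld(x,y),.0435] for x in X]);uv=(W@Rm.T+t)@K.T;uv=(uv[:,:2]/uv[:,2:]).astype(np.float32)
    S.append(cv2.remap(g,uv[None,:,0],uv[None,:,1],cv2.INTER_LINEAR)[0])
S=np.array(S)
for i,j in((0,3),(3,7),(7,10)):
    print([(int(1e3*x.round(3)),int(v)) for x,v in zip(X,S[i:j].mean(0))])
for n,uv in [("front",(150,611)),("front",(370,640)),("rear",(260,108)),("rear",(400,128)),("nestfront",(300,343))]:print(n,todry(onplane("top",*c(*uv),.0435)).round(4))
E
```

```text
[(-256, 74), (-255, 70), (-254, 66), (-253, 62), (-252, 61), (-251, 64), (-250, 71), (-249, 81), (-248, 90), (-247, 97), (-246, 100), (-245, 98), (-244, 90), (-243, 81), (-242, 73), (-241, 71), (-240, 77), (-239, 90), (-238, 104), (-237, 117), (-236, 126), (-235, 131), (-234, 133), (-233, 133), (-232, 133), (-231, 134), (-230, 135), (-229, 135), (-228, 134), (-227, 134)]
[(-256, 71), (-255, 66), (-254, 62), (-253, 59), (-252, 59), (-251, 63), (-250, 70), (-249, 81), (-248, 92), (-247, 100), (-246, 103), (-245, 101), (-244, 94), (-243, 85), (-242, 76), (-241, 73), (-240, 79), (-239, 92), (-238, 105), (-237, 117), (-236, 125), (-235, 130), (-234, 133), (-233, 134), (-232, 134), (-231, 133), (-230, 133), (-229, 133), (-228, 133), (-227, 134)]
[(-256, 74), (-255, 71), (-254, 67), (-253, 64), (-252, 63), (-251, 65), (-250, 72), (-249, 83), (-248, 94), (-247, 103), (-246, 107), (-245, 105), (-244, 98), (-243, 88), (-242, 79), (-241, 74), (-240, 79), (-239, 90), (-238, 103), (-237, 116), (-236, 125), (-235, 130), (-234, 132), (-233, 133), (-232, 133), (-231, 134), (-230, 134), (-229, 133), (-228, 133), (-227, 133)]
front [-0.2391  0.0497]
front [-0.2385 -0.05  ]
rear [-0.0002  0.0357]
rear [-0.001  -0.0314]
nestfront [-0.1093  0.0006]
```

There seems to be a 2–4 mm gap at the stop, right at the tolerance. Lifting the cassette can't be undone, so I'll press and drag once more first to settle it.

```bash
python3 -c "
from fit import *
delta(*toworld(-.185,0),.055)"
```

```text
t 10.95 pos [0.4876 0.3048 0.1877] dry [-0.2144  0.2527] delta [ 130.6 -254.6   21.8] roll 0.74 F [1.97 8.18 1.31] grip 0.42
```

Call:
jog_arm(
  claw=[0, 0, 0, 0, 0],
  xyz=[
    [0, -50, 5],
    [0, -100, 10],
    [0, -150, 15],
    [0, -200, 20],
    [20, -245, 20],
  ],
  roll=[0.2, 0.4, 0.6, 0.7, 0.7],
)

```text
time: 11.45
position: [0.4718, 0.0573, 0.1663]
tool_rot: [0.134, 1.532, -0.119]
ft_force: [1.4, -0.7, 0.1]
grip_width: 0.137
```

```bash
python3 -c "
from fit import *
delta(*toworld(-.185,0),.05)"
```

```text
t 11.45 pos [0.4718 0.0573 0.1663] dry [-0.19   0.006] delta [116.4  -7.4   1.1] roll 0.0 F [ 1.44 -0.74  0.13] grip 0.137
```

Call:
jog_arm(
  claw=[0, 0, 0, 0, 0],
  xyz=[
    [40, -6, 1],
    [80, -7, 1],
    [105, -7, 1],
    [116, -7, 1],
    [117, -7, 1],
  ],
  roll=[0, 0, 0, 0, 0],
)

```text
time: 11.95
position: [0.4737, 0.0508, 0.0476]
tool_rot: [0.133, 1.537, -0.12]
ft_force: [-0.1, -0.6, -0.7]
grip_width: 0.005
```

Call:
jog_arm(
  claw=[0, 0, 0, 0, 0],
  xyz=[
    [1.5, 0, 0],
    [3, 0, 0],
    [4, 0, 0],
    [5, 0, 0],
    [5, 0, 0],
  ],
  roll=[0, 0, 0, 0, 0],
)

```text
time: 12.45
position: [0.4752, 0.051, 0.0442]
tool_rot: [0.134, 1.534, -0.119]
ft_force: [-1.6, -0.0, 6.9]
grip_width: 0.008
```

Call:
jog_arm(
  claw=[0, 0, 0, 0, 0],
  xyz=[
    [1.3, 0, 0],
    [1.5, 0, -1],
    [1.5, 0, -2],
    [1.5, 0, -3],
    [1.5, 0, -4],
  ],
  roll=[0, 0, 0, 0, 0],
)

```text
time: 12.95
position: [0.4739, 0.0515, 0.0443]
tool_rot: [0.134, 1.529, -0.118]
ft_force: [3.4, -2.2, 4.8]
grip_width: 0.009
```

Call:
jog_arm(
  claw=[0, 0, 0, 0, 0],
  xyz=[
    [1.4, 0, -1],
    [1.5, 0, -2],
    [1.5, 0, -3],
    [1.5, 0, -4],
    [1.5, 0, -5],
  ],
  roll=[0, 0, 0, 0, 0],
)

```text
time: 13.45
position: [0.4719, 0.0524, 0.0443]
tool_rot: [0.135, 1.523, -0.117]
ft_force: [3.8, -1.7, 5.6]
grip_width: 0.004
```

Call:
jog_arm(
  claw=[0, 0, 0, 0, 0],
  xyz=[
    [1.8, 0, -1],
    [2, 0, -2],
    [2, 0, -3],
    [2, 0, -5],
    [2, 0, -7],
  ],
  roll=[0, 0, 0, 0, 0],
)

```text
time: 13.95
position: [0.469, 0.0536, 0.0444]
tool_rot: [0.137, 1.515, -0.116]
ft_force: [4.3, -1.3, 7.3]
grip_width: 0.004
```

Call:
jog_arm(
  claw=[0, 0, 0, 0, 0],
  xyz=[
    [2, 0, -1],
    [2, 0, -3],
    [2, 0, -5],
    [2, 0, -7],
    [2, 0, -9],
  ],
  roll=[0, 0, 0, 0, 0],
)

```text
time: 14.45
position: [0.4645, 0.0554, 0.0444]
tool_rot: [0.138, 1.506, -0.115]
ft_force: [5.5, -0.8, 7.7]
grip_width: 0.008
```

The fingers slip at 5.5 N, well above the 3 N guide drag, and z is flat, so the tray is home. I'll lift off and go to the cassette.

Call:
jog_arm(
  claw=[0, 20, 60, 60, 60],
  xyz=[
    [-4, 0, 0],
    [-20, 0, 0],
    [-50, 0, 0],
    [-85, 0, 0],
    [-110, 0, 0],
  ],
  roll=[0, 0, 0, 0, 0],
)

```text
time: 14.95
position: [0.457, 0.0545, 0.1557]
tool_rot: [0.139, 1.507, -0.114]
ft_force: [-0.3, -0.1, -0.2]
grip_width: 0.282
```

```bash
python3 cas.py|head -2; python3 -c "
from fit import *
delta(*toworld(-.067,0),.13);print(R.from_rotvec(get_state()['tool_rot']).as_matrix().round(3))"
```

```text
cas top 389 0.08859544993159425 [[-0.098, -0.0123], [-0.0569, 0.0011], [-0.0301, 0.0149]]
((-0.0644804984331131, 0.001178257167339325), (0.0701645091176033, 0.02806224301457405), 1.1031535863876343)
t 15.0 pos [0.4592 0.055  0.1594] dry [-0.2021  0.0016] delta [ 38.   -2.3 133. ] roll -0.07 F [3.06 0.98 3.26] grip 0.328
[[ 0.067  0.161  0.985]
 [ 0.013  0.987 -0.162]
 [-0.998  0.023  0.064]]
```

Call:
jog_arm(
  claw=[60, 60, 60, 60, 60],
  xyz=[
    [0, -1, 45],
    [0, -2, 90],
    [10, -2, 130],
    [25, -2, 133],
    [25, -2, 133],
  ],
  roll=[0, 0, 0, 0, 0],
)

```text
time: 15.5
position: [0.5891, 0.0316, 0.1392]
tool_rot: [0.139, 1.509, -0.115]
ft_force: [-0.6, -0.2, -0.8]
grip_width: 0.677
```

```bash
python3 -c "
from fit import *
delta(*toworld(-.067,0),.062)
p,d=snap('scene');save(p[90:280,200:390],'pre.png',3)"
```

```text
t 15.5 pos [0.5891 0.0316 0.1392] dry [-0.0702 -0.0005] delta [77.3 -1.1 -1.2] roll -0.09 F [-0.6  -0.17 -0.78] grip 0.677
```

View pics/pre.png

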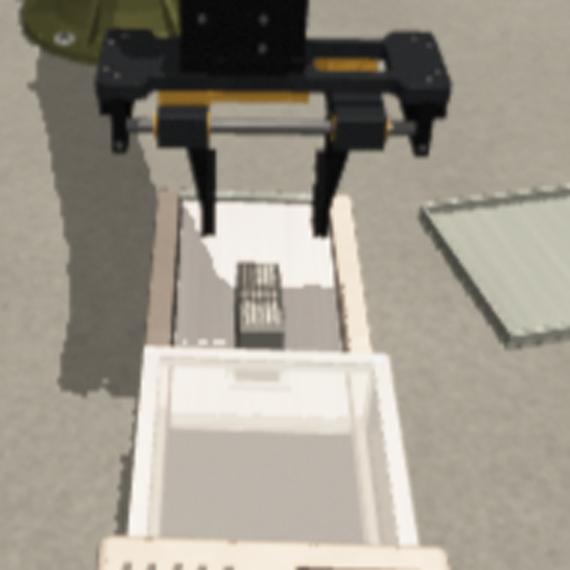

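The open fingers straddle the cassette, centred to within about 1 mm. Descending.

Call:
jog_arm(
  claw=[60, 60, 60, 60, 60],
  xyz=[
    [25, 0, 0],
    [50, -1, -1],
    [70, -1, -1],
    [79, -1, -1],
    [79, -1, -1],
  ],
  roll=[0, 0, 0, 0, 0],
)

```text
time: 16.05
position: [0.5908, 0.0326, 0.0609]
tool_rot: [0.14, 1.51, -0.113]
ft_force: [0.3, 0.2, -0.7]
grip_width: 0.687
```

Call:
jog_arm(
  claw=[45, 35, 26, 24, 24],
  xyz=[
    [0, 0, 0],
    [0, 0, 0],
    [0, 0, 0],
    [0, 0, 0],
    [0, 0, 0],
  ],
  roll=[0, 0, 0, 0, 0],
  force=12,
)

```text
time: 16.55
position: [0.591, 0.0326, 0.0613]
tool_rot: [0.14, 1.51, -0.113]
ft_force: [0.3, -0.4, 0.7]
grip_width: 0.332
```

Call:
jog_arm(
  claw=[20, 20, 20, 20, 20],
  xyz=[
    [0, 0, 0],
    [0, 0, 0],
    [0, 0, 0],
    [0, 0, 0],
    [0, 0, 0],
  ],
  roll=[0, 0, 0, 0, 0],
  force=12,
)

```text
time: 17.05
position: [0.5911, 0.0324, 0.0614]
tool_rot: [0.14, 1.509, -0.113]
ft_force: [-0.4, -0.9, 0.8]
grip_width: 0.32
```

Gripped at 27.9 mm. Lifting.

Call:
jog_arm(
  claw=[20, 20, 20, 20, 20],
  xyz=[
    [-5, 0, 0],
    [-20, 1, 1],
    [-45, 1, 3],
    [-75, 2, 5],
    [-105, 2, 7],
  ],
  roll=[0, 0, 0, 0, 0],
)

```text
time: 17.55
position: [0.5921, 0.0322, 0.1687]
tool_rot: [0.14, 1.509, -0.113]
ft_force: [0.5, 0.9, -1.6]
grip_width: 0.326
```

```bash
python3 -c "
from fit import *
delta(.472,.286,.16)"
```

```text
t 17.55 pos [0.5921 0.0322 0.1687] dry [-0.0673  0.0006] delta [   4.8  231.  -159.8] roll -0.03 F [ 0.49  0.88 -1.64] grip 0.326
```

Call:
jog_arm(
  claw=[20, 20, 20, 20, 20],
  xyz=[
    [0, 15, -10],
    [0, 42, -29],
    [0, 74, -51],
    [0, 105, -73],
    [0, 125, -86],
  ],
  roll=[0, 0, 0, 0, 0],
)

```text
time: 18.05
position: [0.526, 0.1728, 0.1678]
tool_rot: [0.139, 1.509, -0.109]
ft_force: [-0.5, 1.1, -0.5]
grip_width: 0.324
```

Call:
jog_arm(
  claw=[20, 20, 20, 20, 20],
  xyz=[
    [0, 30, -21],
    [0, 60, -42],
    [0, 90, -62],
    [2, 104, -72],
    [4, 106, -73],
  ],
  roll=[0, 0, 0, 0, 0],
)

```text
time: 18.55
position: [0.4694, 0.2923, 0.1632]
tool_rot: [0.136, 1.509, -0.103]
ft_force: [0.0, -0.8, -0.6]
grip_width: 0.318
```

```bash
python3 -c "
from fit import *
delta(.472,.286,.03)
p,d=snap('scene');save(p[60:280,170:490],'dish.png',2.4)"
```

```text
t 18.55 pos [0.4694 0.2923 0.1632] dry [-0.2304  0.2375] delta [133.   -9.2  -4. ] roll 0.43 F [ 0.03 -0.8  -0.58] grip 0.318
```

View pics/dish.png

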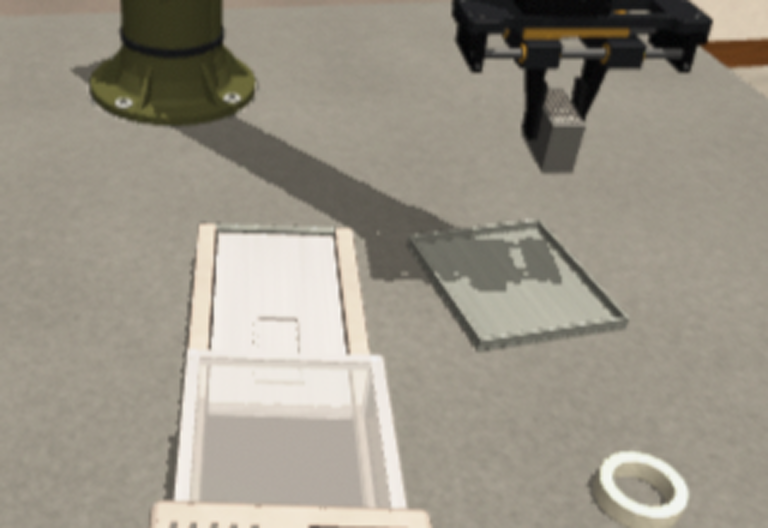

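The cassette is held upright above the dish and the tray is still home with the nest empty. Lowering.

Call:
jog_arm(
  claw=[20, 20, 20, 20, 20],
  xyz=[
    [25, -3, -1],
    [60, -6, -2],
    [95, -9, -3],
    [120, -9, -4],
    [130, -9, -4],
  ],
  roll=[0, 0, 0, 0, 0],
)

```text
time: 19.1
position: [0.4724, 0.2808, 0.0303]
tool_rot: [0.136, 1.511, -0.111]
ft_force: [-0.2, -0.9, -0.8]
grip_width: 0.326
```

Call:
jog_arm(
  claw=[20, 20, 20, 20, 20],
  xyz=[
    [2, 0, 0],
    [4, 0, 0],
    [6, 0, 0],
    [7, 0, 0],
    [7, 0, 0],
  ],
  roll=[0, 0, 0, 0, 0],
)

```text
time: 19.6
position: [0.4731, 0.2813, 0.024]
tool_rot: [0.137, 1.51, -0.111]
ft_force: [0.3, -0.5, -1.8]
grip_width: 0.326
```

Call:
jog_arm(
  claw=[20, 20, 20, 20, 20],
  xyz=[
    [1, 0, 0],
    [2, 0, 0],
    [3, 0, 0],
    [3.5, 0, 0],
    [3.5, 0, 0],
  ],
  roll=[0, 0, 0, 0, 0],
)

```text
time: 20.1
position: [0.4733, 0.2814, 0.0206]
tool_rot: [0.137, 1.51, -0.111]
ft_force: [-0.4, 0.2, 1.3]
grip_width: 0.322
```

Call:
jog_arm(
  claw=[20, 20, 20, 20, 20],
  xyz=[
    [0.5, 0, 0],
    [1, 0, 0],
    [1.5, 0, 0],
    [1.5, 0, 0],
    [1.5, 0, 0],
  ],
  roll=[0, 0, 0, 0, 0],
)

```text
time: 20.6
position: [0.4733, 0.2814, 0.0205]
tool_rot: [0.137, 1.511, -0.11]
ft_force: [-5.5, -2.1, 12.4]
grip_width: 0.32
```

It is on the floor at the expected height (TCP 0.0205), with a clear rise in force. I'll relax and release.

Call:
jog_arm(
  claw=[20, 20, 26, 30, 34],
  xyz=[
    [0, 0, 0],
    [0, 0, 0],
    [0, 0, 0],
    [0, 0, 0],
    [0, 0, 0],
  ],
  roll=[0, 0, 0, 0, 0],
)

```text
time: 21.1
position: [0.4733, 0.2814, 0.0203]
tool_rot: [0.137, 1.511, -0.111]
ft_force: [-0.4, 0.1, -0.2]
grip_width: 0.364
```

Call:
jog_arm(
  claw=[40, 50, 60, 60, 60],
  xyz=[
    [0, 0, 0],
    [0, 0, 0],
    [0, 0, 0],
    [0, 0, 0],
    [0, 0, 0],
  ],
  roll=[0, 0, 0, 0, 0],
)

```text
time: 21.6
position: [0.4733, 0.2814, 0.0203]
tool_rot: [0.137, 1.511, -0.111]
ft_force: [0.5, 0.2, 0.8]
grip_width: 0.673
```

Call:
jog_arm(
  claw=[60, 60, 60, 60, 60],
  xyz=[
    [-10, 0, 1],
    [-30, 0, 2],
    [-60, 1, 4],
    [-95, 2, 6],
    [-130, 3, 8],
  ],
  roll=[0, 0, 0, 0, 0],
)

```text
time: 22.1
position: [0.4742, 0.2813, 0.1525]
tool_rot: [0.137, 1.511, -0.111]
ft_force: [0.7, 0.4, -0.7]
grip_width: 0.685
```

```bash
python3 - <<'E'
from fit import *
p,d=snap("scene");save(p[60:280,170:490],"end.png",2.4)
W=cloud("scene",d).reshape(-1,3);z=W[:,2]
m=(np.hypot(W[:,0]-.472,W[:,1]-.286)<.07)&(z>.04)&(z<.06)
print(m.sum(),np.median(z[m]),cv2.minAreaRect(W[m][:,:2].astype(np.float32)))
A=np.c_[W[m][:,:2],np.ones(m.sum())];print("slope",np.linalg.lstsq(A,z[m],rcond=None)[0])
delta(.472,.286,.15)
E
```

```text
263 0.04765371822079663 ((0.47825637459754944, 0.2811216115951538), (0.028357842937111855, 0.07070491462945938), 80.7350845336914)
slope [-0.01689579  0.0752024   0.03425352]
t 22.15 pos [0.4775 0.2834 0.1592] dry [-0.221  0.23 ] delta [ 8.9  1.4 -6.4] roll 0.11 F [2.99 1.68 3.47] grip 0.688
```

View pics/end.png

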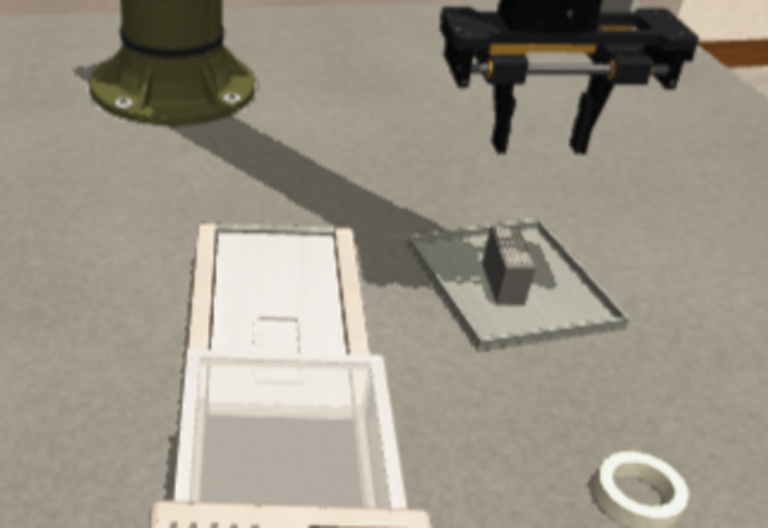

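The cassette stands upright and free near the middle of the dish (top at 0.048, so its centre is about 22 mm above the floor), and the tray is still home. Handing in.

```bash
python3 -c "
from bench import order;print(order.close_job())"
```

```text
the job is handed in; nothing more can be done
None
```

I dragged the tray out to its stop by friction, moved the cassette from its nest into the dish, and handed the job in at about 22 s. No verdict was reported.

**Tray:** The press read 5–9.4 N between moves. At the end the fingers slipped at about 5 N of pull, well above the 3 N guide drag. A second press and drag gave the same result.

**Cassette:** I lifted it by its sides, set it on the dish floor, and released it only after contact. The push on contact peaked at about 12 N.

**Last checks:**
- **Position:** the cassette stands free about 8 mm from the dish's middle, its top 47.7 mm above the bench, so its centre is about 22 mm above the dish floor.
- **Tilt:** a plane fitted to its top sloped about 0.075 rad, but those are only 263 noisy depth points. It looks upright in the picture.
- **Surroundings:** the gripper is well clear and the tray still looks home. The tape looks untouched. The tissue box and bottle were out of the last crop, but the arm stayed well away from them.

**Disagreements:**
- **Gap at the stop:** the top camera showed a thin dark gap of 2–4 mm between the tray and the stop, against a 4 mm limit. I relied on the force evidence that the tray was home.
- **Cassette position:** before I picked it up, the two cameras disagreed by about 5 mm on where the cassette stood along the dryer. Both put it 9–14 mm further back than a fully home tray would.

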